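Ring up the bottle at the wine till

TASK

A customer's bottle stands on the black rubber mat at the wine shop's till and will be paid by card: ring it up on the till keyboard by tapping the big key of that wine (dark red key for red wine, yellow for white wine, pink for rosé), then the white subtotal key, then the blue card key. Tap lightly with the fingertips, pressing each key just until it goes down and registers, and let it spring back up before you press the next; press no other key, and pick up, shove or knock nothing, neither the keyboard nor the bottles nor anything else on the counter.

Things in the scene. Friction and masses are not known exactly. Their poses are not given: they have to be found in the camera images.
- keyboard: till keyboard, 190 deep (x) by 300 wide (y), loose, 1.5 kg; deck slopes up 5 degrees from the near edge (20 high) to the far edge (37). Origin: centre of its underside; z up, +x to its far edge, +y to the cashier's (robot's) left. Along the far edge, from the left: dark red, yellow, pink wine keys; down the right end, from the far edge: white subtotal, blue card, green cash keys. Sizes in mm
- single_keys: all the small grey and pale keys (18 mm each, as high as the big ones) of the keyboard, in three blocks; to be left alone. Origin: centre of the deck
- key_red_top (a point): centre of the top of the dark red key with a white bottle sign (red wine): a square sprung key cap 36 mm wide (32 at the top), 12 mm above the sloping deck, 57 mm along the keyboard's own x and 114 mm along its y, top about 45 mm above the counter; z is the deck's normal. Flat blank covers around it: the nearest other key's edge is 19 mm away
- key_white_top (a point): centre of the top of the yellow key with a dark bottle sign (white wine): a square sprung key cap 36 mm wide (32 at the top), 12 mm above the sloping deck, 57 mm along the keyboard's own x and 57 mm along its y, top about 45 mm above the counter; z is the deck's normal. Flat blank covers around it: the nearest other key's edge is 19 mm away
- key_rose_top (a point): centre of the top of the pink key with a dark bottle sign (rosé wine): a square sprung key cap 36 mm wide (32 at the top), 12 mm above the sloping deck, 57 mm along the keyboard's own x and 0 mm along its y, top about 45 mm above the counter; z is the deck's normal. Flat blank covers around it: the nearest other key's edge is 19 mm away
- key_subtotal_top (a point): centre of the top of the plain white subtotal key: a square sprung key cap 36 mm wide (32 at the top), 12 mm above the sloping deck, 57 mm along the keyboard's own x and -114 mm along its y, top about 45 mm above the counter; z is the deck's normal. Flat blank covers around it: the nearest other key's edge is 19 mm away
- key_card_top (a point): centre of the top of the blue card-payment key with a white card sign: a square sprung key cap 36 mm wide (32 at the top), 12 mm above the sloping deck, 0 mm along the keyboard's own x and -114 mm along its y, top about 40 mm above the counter; z is the deck's normal. Flat blank covers around it: the nearest other key's edge is 19 mm away
- key_cash_top (a point): centre of the top of the green cash key with a coin sign: a square sprung key cap 36 mm wide (32 at the top), 12 mm above the sloping deck, -57 mm along the keyboard's own x and -114 mm along its y, top about 35 mm above the counter; z is the deck's normal. Flat blank covers around it: the nearest other key's edge is 19 mm away
- key_red (a joint): travel of the dark red key with a white bottle sign (red wine), m: 0 up, 0.008 at the bottom. The press registers from 0.003. Sprung: about 1.5 N starts it, 4.2 N registers it, 8.7 N takes it to its hard stop (go slowly: a fast press knocks hard there); it springs back by itself
- key_white (a joint): travel of the yellow key with a dark bottle sign (white wine), m: 0 up, 0.008 at the bottom. The press registers from 0.003. Sprung: about 1.5 N starts it, 4.2 N registers it, 8.7 N takes it to its hard stop (go slowly: a fast press knocks hard there); it springs back by itself
- key_rose (a joint): travel of the pink key with a dark bottle sign (rosé wine), m: 0 up, 0.008 at the bottom. The press registers from 0.003. Sprung: about 1.5 N starts it, 4.2 N registers it, 8.7 N takes it to its hard stop (go slowly: a fast press knocks hard there); it springs back by itself
- key_subtotal (a joint): travel of the white subtotal key, m: 0 up, 0.008 at the bottom. The press registers from 0.003. Sprung: about 1.5 N starts it, 4.2 N registers it, 8.7 N takes it to its hard stop (go slowly: a fast press knocks hard there); it springs back by itself
- key_card (a joint): travel of the blue card-payment key, m: 0 up, 0.008 at the bottom. The press registers from 0.003. Sprung: about 1.5 N starts it, 4.2 N registers it, 8.7 N takes it to its hard stop (go slowly: a fast press knocks hard there); it springs back by itself
- key_cash (a joint): travel of the green cash key, m: 0 up, 0.008 at the bottom. The press registers from 0.003. Sprung: about 1.5 N starts it, 4.2 N registers it, 8.7 N takes it to its hard stop (go slowly: a fast press knocks hard there); it springs back by itself
- mat: black rubber inlay, 160 mm square, flush with the counter, right of the keyboard: the customer's bottle stands on it. Origin: its centre
- bottle_red: full bottle of red wine, nearly black-red glass, dark red foil, white label; 75 mm diameter, 301 mm tall, 1.25 kg. Origin: centre of its foot
- bottle_white: full bottle of white wine, yellow, gold-yellow foil, white label; 77 mm diameter, 301 mm tall, 1.25 kg. Origin: centre of its foot
- bottle_rose: full bottle of rosé wine, pink-salmon, pink foil, white label; 77 mm diameter, 301 mm tall, 1.25 kg. Origin: centre of its foot
- divider: yellow checkout divider bar with black ends, 376 mm long along its x, 44 mm wide, 42 mm high, right of the mat; the bottles beyond it belong to the next customer. Origin: centre of its underside
- card_terminal: charcoal card terminal with small keys, 165 by 78 mm, 37 mm high, at the far (customer's) side; not used by you. Origin: centre of its underside
- paper_roll: spare receipt roll standing on end, 72 mm diameter, 80 mm high, left of the keyboard. Origin: centre of its underside
- corkscrew: folded waiter's corkscrew, wood and steel, 115 by 17 mm, 17 mm high, near right. Origin: centre of its underside
- change_dish: pale plastic change dish, 110 mm diameter, 22 mm high, at the far side. Origin: centre of its underside
- receipt_printer: charcoal receipt printer, fixed, 195 by 145 mm, 150 mm high, on the left of the counter; farther off at the far left stand, fixed, a hand scanner in its stand (190 mm high) and the till screen (320 mm wide, 330 mm high). Origin: centre of its underside

How it is judged:
On the way, in this order (a step that is already met when the one before it is completed fails the run):
1. the key of the wine that stands on the mat is pressed (((horizontal distance between bottle_red and mat below 0.07 m and value of joint key_red above 0.003 m) or (horizontal distance between bottle_white and mat below 0.07 m and value of joint key_white above 0.003 m) or (horizontal distance between bottle_rose and mat below 0.07 m and value of joint key_rose above 0.003 m))), for 0.04 s.
2. the white subtotal key is pressed, the wine keys being up again (value of joint key_subtotal above 0.003 m and value of joint each of key_red, key_white, key_rose below 0.001 m), for 0.04 s.
3. the blue card key is pressed, the subtotal key being up again (value of joint key_card above 0.003 m and value of joint each of key_subtotal, key_red, key_white, key_rose below 0.001 m), for 0.04 s.
At the end, for the whole second after the job is handed in: All six big keys are up again (within 1 mm), the keyboard lies flat and at rest within 12 mm of where it was, the three bottles stand upright with one of them on the mat, and every loose thing is within 15 mm of where it was (value of joint each of key_red, key_white, key_rose, key_subtotal, key_card, key_cash below 0.001 m and distance of keyboard from where it was at the start of the episode below 0.012 m and angle between keyboard's own z axis and vertical below 0.05 rad and linear speed of keyboard below 0.01 m/s and distance of each of bottle_red, bottle_white, bottle_rose, card_terminal, paper_roll, corkscrew, change_dish, divider from where it was at the start of the episode below 0.015 m and angle between each of bottle_red, bottle_white, bottle_rose's own z axis and vertical below 0.1 rad and horizontal distance between any of bottle_red, bottle_white, bottle_rose and mat below 0.07 m); the robot touches nothing.
It fails at once if the cash key or the key of a wine that is not on the mat is pressed (value of joint key_cash above 0.002 m or (not (horizontal distance between bottle_red and mat below 0.07 m) and value of joint key_red above 0.002 m) or (not (horizontal distance between bottle_white and mat below 0.07 m) and value of joint key_white above 0.002 m) or (not (horizontal distance between bottle_rose and mat below 0.07 m) and value of joint key_rose above 0.002 m)).
It fails at once if one of the small keys is pressed (contact force between any of the fingers, the arm and single_keys above 1.5 N).
It fails at once if a key or the keyboard is pressed hard (over 30 N) (contact force between any of the fingers, the arm and keyboard above 30 N).
It fails at once if the keyboard is shoved by over 12 mm, tipped or lifted (distance of keyboard from where it was at the start of the episode above 0.012 m or angle between keyboard's own z axis and vertical above 0.05 rad).
It fails at once if a bottle or another loose thing is moved by over 15 mm or a bottle tipped (distance of any of bottle_red, bottle_white, bottle_rose, card_terminal, paper_roll, corkscrew, change_dish, divider from where it was at the start of the episode above 0.015 m or angle between any of bottle_red, bottle_white, bottle_rose's own z axis and vertical above 0.1 rad).
It also fails if it takes over 48 s, if anything falls off the work surface, if the arm or the gripper's body presses on something with over 40 N, if the wrist force passes 120 N, or if a joint passes its speed limit or range.

ROBOT

A 7-joint arm with a two-finger parallel gripper is mounted at the origin on the work surface. World frame = base frame: x ahead of the robot, y to its left, z up, the work surface at z = 0. Lengths are in m, angles in rad, forces in N, time in s.
With the tool pointing down it reaches from about 0.4 to 0.9 m from the base axis. Payload 5.6 kg.
Tool frame: the origin (TCP) lies midway between the tips of the shut fingers; the grasp point (between the pads) lies 19 mm behind it (bot.grip_point_offset is the distance from the TCP to the grasp point, in m); z points along the fingers, x is the direction in which the jaws open and shut, and the axes are right-handed (so a half turn about z gives the same grasp; the last joint's range is limited). The gripper opens to 92 mm and grips with 3 to 60 N. Pads are 20 mm wide; open, the fingers measure 128 mm over their backs; the gripper's body (75 mm by 189 mm) begins 69 mm behind the grasp point.
Start: joints at [1.228, 0.468, -0.012, 1.603, 0.006, 1.071, -0.056], TCP at [0.192, -0.621, 0.215] pointing down, gripper open.
Joint ranges: [-2.53, 2.53], [-0.31, 2.02], [-1.57, 1.55], [0.28, 2.44], [-1.29, 4.43], [0.15, 1.84], [-2.92, 2.92]. Speed limits (rad/s): [2.57, 2.57, 3.14, 3.14, 3.14, 3.14, 3.14].

INTERFACE

Orientations are given as a 3x3 rotation matrix whose columns are the frame's x, y, z axes.
In Python, from station import bot gives the robot as it stands. The module is installed in compiled form; this text tells all that it offers.
- The arm moves only by the tool send_rows, never from a script. Its argument "plan" is a list of rows, each an object of numbers: "x", "y", "z": the shift along the tool's x, y, z scaled (see below); "rx", "ry", "rz": the turn, a rotation vector about the tool's x, y, z scaled (see below); "claw": the gripper's target within -1 to 1 (fully open at 1, half-way at 0, shut at -1). In form: [{"x": .., "y": .., "z": .., "rx": .., "ry": .., "rz": .., "claw": ..}, ...]. A call has 1 to 10 rows; each row is the pose to reach, as a shift and turn from the pose commanded when the call began, along the tool's axes at that moment, turning the shorter way round; what a row does not reach only later rows make up. The controller multiplies each number of a shift by 0.25 m and each number of a turn by pi rad. A row lasts 1/8 s, in which the tool goes at most 62.5 mm and 10.7 degrees, less where a joint would pass 70% of its speed; a pose out of reach is approached as far as the arm can. A call with a number of a shift or a turn outside -1 to 1 is refused whole. A call with a gripper value outside its range is refused whole. The fingers move at their own pace and stop on an object; "newtons" is the grip in N (left out, the last holds). Time passes only in rows, so rows that repeat a pose let the fingers close. It gives the time, the measured TCP pose, the force and the opening at its end, in the units of the state.
- bot.state(): the state, without advancing time (a new reading comes with each control period).
- bot.camera(name): name is "scene" or "top"; returns a dict with "pixels" (384x512x3 uint8, blue, green, red), "fx", "fy", "cx", "cy" (pixels), "rvec" (rotation vector, rad) and "tvec" (3), from world to camera coordinates, as OpenCV has them. Camera axes: x right, y down, z forward; pixel columns grow to the right and rows downward; lengths in m; the calibration is good to about 2 mm. A picture is of the moment at which its call begins. There is no depth.
- bot.hand_in(): hands the job in, once; it reports no verdict.
The state is a dict: "time": time; "qpos": joint angles; "qvel": joint speeds; "tau": joint torques, N m; "ee_pos": TCP position; "tool_rot": TCP orientation; "ft_force": force on the tool from outside, world axes, zero at the start; "wrist_torque": the same for the moment, N m; "width": finger opening in m.
Only numpy, scipy, OpenCV 4.12 (cv2) and the standard library are available. Lean on these libraries where they do the work, as an engineer would, in place of code of your own. Each camera call takes 0.05 s, during which the arm holds its last target.

## Working session

There is one attempt and no reset: what is moved stays moved. The work goes in short steps, Python scripts to look and compute and a tool call to move; the robot and the scene stay as the last step left them, time stands still between calls to the robot, and variables do not carry over. Pictures are saved under pics/ and viewed, and the job is handed in when it is done.

Besides the shell and the picture viewer there is one more tool, called after "Call:" by a JSON object that holds its "api" and its "payload", one argument or row to a line. send_rows: Moves the arm, as the interface text tells. Shifts and turns lie within -1 to 1; 1 stands for 0.25 m of shift or pi rad of turn. Its arguments: {"type":"object","properties":{"plan":{"type":"array","items":{"type":"object","properties":{"x":{"type":"number","minimum":-1,"maximum":1},"y":{"type":"number","minimum":-1,"maximum":1},"z":{"type":"number","minimum":-1,"maximum":1},"rx":{"type":"number","minimum":-1,"maximum":1},"ry":{"type":"number","minimum":-1,"maximum":1},"rz":{"type":"number","minimum":-1,"maximum":1},"claw":{"type":"number"}}}},"newtons":{"type":"number"}},"required":["plan"]}

```bash
mkdir -p pics; python3 - <<'E'
from station import bot
import cv2,pickle
s=bot.state()
for k in s: print(k,s[k])
d={}
for n in("scene","top"):
    c=bot.camera(n); d[n]=c; cv2.imwrite(f"pics/{n}0.png",c["pixels"])
    print(n,c["fx"],c["fy"],c["cx"],c["cy"],c["rvec"],c["tvec"])
pickle.dump(d,open("c0.pkl","wb"))
E
```

```text
time 0.0
qpos [ 1.22802013  0.46835414 -0.01160142  1.60359519  0.0059964   1.07139019
 -0.05627645]
qvel [-6.64744603e-04 -2.61888638e-04 -4.46379180e-04 -9.78612282e-04
 -1.17311476e-03  5.72931066e-06  8.39022775e-04]
tau [-1.09843934e-04 -5.20575571e+01 -1.25486651e-02 -2.43750840e+01
 -5.66435815e-02  1.73384103e-02  1.41107321e-04]
ee_pos [ 0.19171571 -0.62049152  0.21366706]
tool_rot [[ 2.95264259e-01 -9.55415426e-01 -6.17503722e-04]
 [-9.55414098e-01 -2.95264881e-01  1.59718015e-03]
 [-1.70829772e-03  1.18381549e-04 -9.99998534e-01]]
ft_force [ 0.31928582 -0.31322262 -0.35808476]
wrist_torque [0.02481391 0.00100117 0.00157326]
width 0.09168277647130507
scene 437.0390537303711 437.0390537303711 250.29167387052462 196.47469032754432 [ 1.12724569  2.36705483 -0.97990972] [ 0.38869469 -0.25064534  1.77616255]
top 421.8534796690575 421.8534796690575 251.27504511140657 190.66437466521216 [ 2.19120858 -2.14753737  0.12132495] [-0.03640827  0.58563368  1.26941952]
```

View pics/scene0.png

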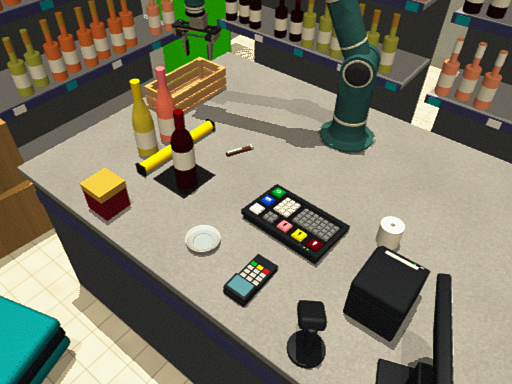

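View pics/top0.png

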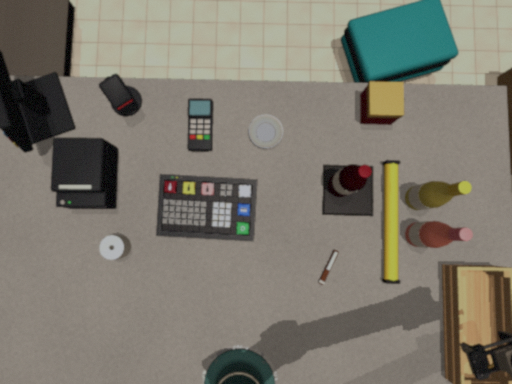

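Red wine stands on the mat (scene ~(183,175); top ~(345,185)). The keys in the top view are red at (170,187), white at (245,191), blue at (244,210) and green at (243,229). Next I'll measure their positions.

```bash
cat > h.py <<'E'
import numpy as np,cv2,pickle
def ray(c,u,v,z):
    R=cv2.Rodrigues(np.array(c["rvec"],float))[0];t=np.array(c["tvec"],float).ravel()
    o=-R.T@t; d=R.T@np.array([(u-c["cx"])/c["fx"],(v-c["cy"])/c["fy"],1.]); return o+d*(z-o[2])/d[2]
def proj(c,p):
    K=np.array([[c["fx"],0,c["cx"]],[0,c["fy"],c["cy"]],[0,0,1.]])
    return cv2.projectPoints(np.array(p,float).reshape(-1,3),np.array(c["rvec"],float),np.array(c["tvec"],float),K,None)[0].reshape(-1,2)
E
python3 - <<'E'
from h import *
d=pickle.load(open("c0.pkl","rb"))
loc={"red":(.057,.114,.045),"yel":(.057,.057,.045),"pink":(.057,0,.045),"sub":(.057,-.114,.045),"card":(0,-.114,.040),"cash":(-.057,-.114,.035)}
boxes={"top":{"red":(170,187),"yel":(189,188),"pink":(208,189),"sub":(245,191),"card":(244,210),"cash":(243,229)},
"scene":{"red":(315,244),"yel":(299,235),"pink":(284,226),"sub":(257,209),"card":(268,201),"cash":(279,192)}}
res={}
for n in("top","scene"):
    c=d[n]; im=c["pixels"]; hsv=cv2.cvtColor(im,cv2.COLOR_BGR2HSV).astype(int)
    H,S,V=hsv[...,0],hsv[...,1],hsv[...,2]
    m={"red":((H<8)|(H>170))&(S>150)&(V>50),"yel":(abs(H-28)<8)&(S>120)&(V>90),"pink":((H<12)|(H>165))&(S>50)&(S<170)&(V>130),"sub":(S<45)&(V>165),"card":(abs(H-110)<15)&(S>120)&(V>80),"cash":(abs(H-65)<18)&(S>100)&(V>70)}
    P=[];Q=[]
    for k in loc:
        r=np.zeros(H.shape,bool);u,v=boxes[n][k];r[v-12:v+13,u-12:u+13]=1
        nn,lab,st,ce=cv2.connectedComponentsWithStats((m[k]&r).astype(np.uint8))
        i=1+st[1:,4].argmax(); cnt=cv2.findContours((lab==i).astype(np.uint8),0,1)[0][0]
        x,y,w,h,a=st[i]
        mm=cv2.moments(cv2.convexHull(cnt)); ctr=(mm["m10"]/mm["m00"],mm["m01"]/mm["m00"])
        p=ray(c,*ctr,loc[k][2]); print(n,k,st[i],np.round(ctr,1),np.round(p,4))
        P.append(loc[k][:2]);Q.append(p[:2])
    P=np.array(P);Q=np.array(Q);Pc,Qc=P-P.mean(0),Q-Q.mean(0)
    a=np.arctan2((Pc[:,0]*Qc[:,1]-Pc[:,1]*Qc[:,0]).sum(),(Pc*Qc).sum())
    R=np.array([[np.cos(a),-np.sin(a)],[np.sin(a),np.cos(a)]]);t=Q.mean(0)-R@P.mean(0)
    print(n,"yaw",a,"t",t);print(np.round(Q-(P@R.T+t),4)); print(np.round(P@R.T+t,4))
E
python3 -c "
import cv2
a=cv2.imread('pics/scene0.png')[175:270,230:360];cv2.imwrite('pics/s1.png',cv2.resize(a,None,fx=4,fy=4,interpolation=0))
a=cv2.imread('pics/top0.png')[165:250,150:265];cv2.imwrite('pics/t1.png',cv2.resize(a,None,fx=4,fy=4,interpolation=0))"
```

```text
top red [164 181  13  12 101] [170.  186.5] [0.5924 0.2234 0.045 ]
top yel [182 181  14  14 136] [188.4 187.2] [0.5913 0.1675 0.045 ]
top pink [202 186   4   9  12] [203.  191.2] [0.58   0.1224 0.045 ]
top sub [240 186  10  10  99] [244.5 190.5] [ 0.5849 -0.0038  0.045 ]
top card [238 203  12  13 105] [243.4 209.2] [ 0.5281 -0.0018  0.04  ]
top cash [236 222  13  13 133] [242.1 227.9] [0.4711 0.001  0.035 ]
top yaw -0.02556672102408755 t [0.53022987 0.11400984]
[[ 0.0023 -0.0031]
 [ 0.0027 -0.002 ]
 [-0.0072  0.0099]
 [ 0.0006 -0.0024]
 [ 0.0008 -0.0018]
 [ 0.0008 -0.0005]]
[[ 0.5901  0.2265]
 [ 0.5887  0.1695]
 [ 0.5872  0.1126]
 [ 0.5843 -0.0014]
 [ 0.5273  0.    ]
 [ 0.4703  0.0015]]
scene red [306 238  17  13 110] [314.  244.2] [0.597  0.2264 0.045 ]
scene yel [291 228  16  14 129] [298.7 234.7] [0.5954 0.1698 0.045 ]
scene pink [277 220  16  13 113] [284.3 225.7] [0.5935 0.1141 0.045 ]
scene sub [250 203  15  10  90] [256.7 207.9] [ 5.877e-01 -1.000e-04  4.500e-02]
scene card [260 195  15  11  87] [267.4 200. ] [0.5328 0.0023 0.04  ]
scene cash [271 187  15  11  89] [278.  192.2] [0.4761 0.0046 0.035 ]
scene yaw -0.037607158362286584 t [0.53633699 0.11571202]
[[-0.0006 -0.0011]
 [-0.0001 -0.0008]
 [ 0.0002  0.0005]
 [-0.0014  0.0002]
 [ 0.0008  0.0005]
 [ 0.001   0.0006]]
[[ 5.976e-01  2.275e-01]
 [ 5.954e-01  1.705e-01]
 [ 5.933e-01  1.136e-01]
 [ 5.890e-01 -4.000e-04]
 [ 5.321e-01  1.800e-03]
 [ 4.751e-01  3.900e-03]]
```

View pics/t1.png

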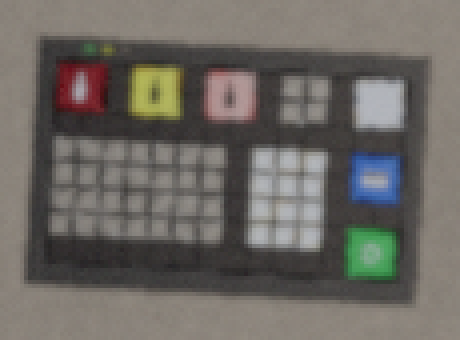

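View pics/s1.png

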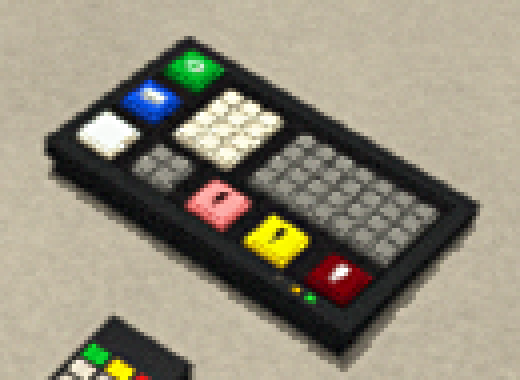

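```bash
cat >> h.py <<'E'
def go(targets,R,p0):
    R=np.array(R)
    for t in targets:
        print(t,np.round(R.T@(np.array(t)-np.array(p0))/0.25,4))
E
python3 - <<'E'
from h import *
from station import bot
d=pickle.load(open("c0.pkl","rb"));c=d["top"]
for n,u,v,z in [("mat",324,166,0),("mat",373,215,0),("printer r",117,190,.15),("roll",112,247,.08),("red foot",341,184,.05),("pink foot",413,234,.0),("crate",442,265,.1),("terminal",200,125,.03),("dish",266,131,.02),("cork",328,267,.01)]:
    print(n,np.round(ray(c,u,v,z),3))
s=bot.state()
go([(.192,-.621,.28),(.30,-.35,.28),(.45,0,.22),(.594,.225,.12)],s["tool_rot"],(.192,-.621,.215))
E
```

```text
mat [ 0.673 -0.254  0.   ]
mat [ 0.52  -0.409  0.   ]
printer r [0.568 0.351 0.15 ]
roll [0.407 0.379 0.08 ]
red foot [ 0.61  -0.298  0.05 ]
pink foot [ 0.464 -0.534  0.   ]
crate [ 0.375 -0.577  0.1  ]
terminal [0.79 0.14 0.03]
dish [ 0.778 -0.067  0.02 ]
cork [ 0.357 -0.266  0.01 ]
(0.192, -0.621, 0.28) [-0.0004  0.     -0.26  ]
(0.3, -0.35, 0.28) [-0.9085 -0.7328 -0.2587]
(0.45, 0, 0.22) [-2.0685 -1.7195 -0.017 ]
(0.594, 0.225, 0.12) [-2.7577 -2.5356  0.384 ]
```

Call:
{"api": "send_rows", "payload": {
  "plan": [
    {"x":0,"y":0,"z":-0.26,"claw":-1},
    {"x":-0.3,"y":-0.24,"z":-0.26,"claw":-1},
    {"x":-0.5,"y":-0.4,"z":-0.26,"claw":-1},
    {"x":-0.7,"y":-0.56,"z":-0.26,"claw":-1},
    {"x":-0.9,"y":-0.73,"z":-0.26,"claw":-1},
    {"x":-0.9,"y":-0.73,"z":-0.26,"rz":0.05,"claw":-1},
    {"x":-0.9,"y":-0.73,"z":-0.26,"rz":0.107,"claw":-1},
    {"x":-0.9,"y":-0.73,"z":-0.26,"rz":0.107,"claw":-1}
  ],
  "newtons": 5
}}

```text
invalid input
```

```bash
python3 - <<'E'
from h import *
from station import bot
s=bot.state();print(s["time"],s["ee_pos"],s["tool_rot"],s["ft_force"],s["width"])
go([(.40,-.15,.25),(.46,-.12,.22),(.5,.05,.2)],s["tool_rot"],s["ee_pos"])
E
```

```text
0.1 [ 0.1917609  -0.62053906  0.21373651] [[ 2.95279679e-01 -9.55410699e-01 -5.54076923e-04]
 [-9.55409620e-01 -2.95280180e-01  1.44003292e-03]
 [-1.53943079e-03  1.04157965e-04 -9.99998810e-01]] [-0.34697426 -0.20285745  0.64076406] 0.0916479463225573
(0.4, -0.15, 0.25) [-1.5525 -1.3516 -0.1428]
(0.46, -0.12, 0.22) [-1.5961 -1.6163 -0.0228]
(0.5, 0.05, 0.2) [-2.1984 -1.97    0.0581]
```

Call:
{"api": "send_rows", "payload": {
  "plan": [
    {"x":0,"y":0,"z":-0.26,"rx":0,"ry":0,"rz":0,"claw":-1},
    {"x":-0.3,"y":-0.24,"z":-0.26,"rx":0,"ry":0,"rz":0,"claw":-1},
    {"x":-0.5,"y":-0.4,"z":-0.26,"rx":0,"ry":0,"rz":0,"claw":-1},
    {"x":-0.7,"y":-0.56,"z":-0.26,"rx":0,"ry":0,"rz":0,"claw":-1},
    {"x":-0.9,"y":-0.73,"z":-0.26,"rx":0,"ry":0,"rz":0,"claw":-1},
    {"x":-0.9,"y":-0.73,"z":-0.26,"rx":0,"ry":0,"rz":0.05,"claw":-1},
    {"x":-0.9,"y":-0.73,"z":-0.26,"rx":0,"ry":0,"rz":0.107,"claw":-1},
    {"x":-0.9,"y":-0.73,"z":-0.26,"rx":0,"ry":0,"rz":0.107,"claw":-1}
  ],
  "newtons": 5
}}

```text
time: 1.1
ee_pos: [0.2999, -0.3518, 0.2795]
tool_rot: [[-0.034, -0.999, -0.0], [-0.999, 0.034, -0.0], [0.0, 0.0, -1.0]]
ft_force: [0.6, -0.5, -0.1]
width: 0.0137
```

```bash
python3 - <<'E'
from h import *
from station import bot
s=bot.state();print(s["time"],s["ee_pos"],s["tool_rot"],s["ft_force"],s["width"])
go([(.40,-.15,.25),(.46,-.12,.22),(.5,.05,.2)],s["tool_rot"],s["ee_pos"])
E
```

```text
1.1 [ 0.29987188 -0.35182681  0.27954701] [[-3.37448037e-02 -9.99430459e-01 -2.14446732e-04]
 [-9.99430475e-01  3.37448286e-02 -1.13445306e-04]
 [ 1.20617163e-04  2.10496410e-04 -9.99999971e-01]] [ 0.56963555 -0.49285469 -0.08165864] 0.01372936525094856
(0.4, -0.15, 0.25) [-0.8204 -0.3731  0.118 ]
(0.46, -0.12, 0.22) [-0.9484 -0.6089  0.2379]
(0.5, 0.05, 0.2) [-1.6334 -0.7459  0.3178]
```

Call:
{"api": "send_rows", "payload": {
  "plan": [
    {"x":-0.2,"y":-0.12,"z":0.05,"rx":0,"ry":0,"rz":0,"claw":-1},
    {"x":-0.4,"y":-0.24,"z":0.1,"rx":0,"ry":0,"rz":0,"claw":-1},
    {"x":-0.6,"y":-0.36,"z":0.15,"rx":0,"ry":0,"rz":0,"claw":-1},
    {"x":-0.8,"y":-0.48,"z":0.2,"rx":0,"ry":0,"rz":0,"claw":-1},
    {"x":-0.95,"y":-0.57,"z":0.24,"rx":0,"ry":0,"rz":0,"claw":-1},
    {"x":-0.95,"y":-0.57,"z":0.24,"rx":0,"ry":0,"rz":0,"claw":-1}
  ]
}}

```text
time: 1.85
ee_pos: [0.4517, -0.1174, 0.2186]
tool_rot: [[-0.028, -1.0, -0.001], [-1.0, 0.028, 0.002], [-0.002, 0.001, -1.0]]
ft_force: [-0.7, -1.2, -0.2]
width: 0.0003
```

```bash
python3 - <<'E'
from h import *
from station import bot
s=bot.state();print(s["time"],s["ee_pos"],s["ft_force"],s["width"])
go([(.55,.1,.15),(.592,.1,.12)],s["tool_rot"],s["ee_pos"])
E
```

```text
1.85 [ 0.4517447  -0.11736634  0.21864998] [-0.73011306 -1.21046502 -0.2432712 ] 0.0003251071346899757
(0.55, 0.1, 0.15) [-0.8796 -0.3689  0.2758]
(0.592, 0.1, 0.12) [-0.8841 -0.537   0.3956]
```

Call:
{"api": "send_rows", "payload": {
  "plan": [
    {"x":-0.2,"y":-0.12,"z":0.05,"rx":0,"ry":0,"rz":0,"claw":-1},
    {"x":-0.4,"y":-0.24,"z":0.1,"rx":0,"ry":0,"rz":0,"claw":-1},
    {"x":-0.6,"y":-0.36,"z":0.15,"rx":0,"ry":0,"rz":0,"claw":-1},
    {"x":-0.8,"y":-0.48,"z":0.2,"rx":0,"ry":0,"rz":0,"claw":-1},
    {"x":-0.95,"y":-0.55,"z":0.25,"rx":0,"ry":0,"rz":0,"claw":-1},
    {"x":-0.95,"y":-0.55,"z":0.25,"rx":0,"ry":0,"rz":0,"claw":-1}
  ]
}}

```text
time: 2.6
ee_pos: [0.597, 0.114, 0.1555]
tool_rot: [[-0.031, -1.0, -0.002], [-1.0, 0.031, 0.001], [-0.001, 0.002, -1.0]]
ft_force: [-0.4, -0.9, -0.4]
width: 0.0002
```

```bash
python3 - <<'E'
from h import *
from station import bot
s=bot.state();print(s["time"],s["ee_pos"],s["tool_rot"],s["ft_force"],s["width"])
go([(.594,.225,.1),(.594,.225,.06)],s["tool_rot"],s["ee_pos"])
E
```

```text
2.6 [0.59696178 0.11396103 0.15547912] [[-3.13502537e-02 -9.99505475e-01 -2.44295407e-03]
 [-9.99508083e-01  3.13480254e-02  9.45140764e-04]
 [-8.68091581e-04  2.47138274e-03 -9.99996569e-01]] [-0.41142963 -0.89823602 -0.42984841] 0.00023503507213244957
(0.594, 0.225, 0.1) [-0.4434  0.0252  0.2224]
(0.594, 0.225, 0.06) [-0.4432  0.0248  0.3824]
```

Call:
{"api": "send_rows", "payload": {
  "plan": [
    {"x":-0.15,"y":0.01,"z":0.05,"rx":0,"ry":0,"rz":0,"claw":-1},
    {"x":-0.3,"y":0.02,"z":0.1,"rx":0,"ry":0,"rz":0,"claw":-1},
    {"x":-0.44,"y":0.025,"z":0.2,"rx":0,"ry":0,"rz":0,"claw":-1},
    {"x":-0.44,"y":0.025,"z":0.3,"rx":0,"ry":0,"rz":0,"claw":-1},
    {"x":-0.44,"y":0.025,"z":0.36,"rx":0,"ry":0,"rz":0,"claw":-1},
    {"x":-0.44,"y":0.025,"z":0.36,"rx":0,"ry":0,"rz":0,"claw":-1},
    {"x":-0.44,"y":0.025,"z":0.36,"rx":0,"ry":0,"rz":0,"claw":-1}
  ]
}}

```text
time: 3.48
ee_pos: [0.5957, 0.2214, 0.0681]
tool_rot: [[-0.038, -0.999, 0.001], [-0.999, 0.038, 0.0], [-0.0, -0.001, -1.0]]
ft_force: [-0.2, -0.1, -0.1]
width: 0.0006
```

```bash
python3 - <<'E'
from h import *
from station import bot
s=bot.state();print(s["time"],s["ee_pos"],s["ft_force"],s["width"])
c=bot.camera("scene");cv2.imwrite("pics/s2.png",cv2.resize(c["pixels"][150:270,210:370],None,fx=4,fy=4))
c=bot.camera("top");cv2.imwrite("pics/t2.png",cv2.resize(c["pixels"][130:270,60:280],None,fx=3,fy=3))
E
```

```text
3.475 [0.59572871 0.22141935 0.06806112] [-0.19638514 -0.10795759 -0.14636   ] 0.0006000416716172581
```

View pics/s2.png

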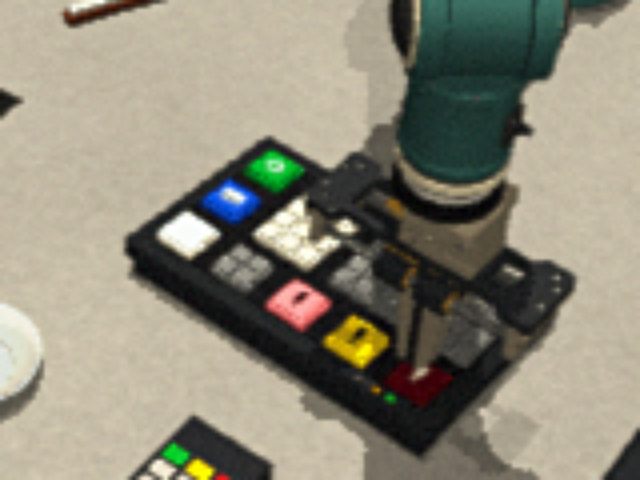

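View pics/t2.png

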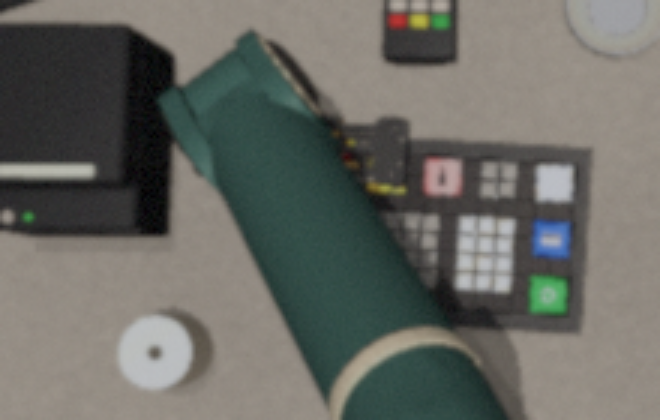

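Both views show the shut fingertips above the dark red key: in the scene crop they are near (415,375), with the key at (418,385). I'll go down slowly.

Call:
{"api": "send_rows", "payload": {
  "plan": [
    {"x":-0.01,"y":0.004,"z":0.03,"rx":0,"ry":0,"rz":0,"claw":-1},
    {"x":-0.012,"y":0.006,"z":0.06,"rx":0,"ry":0,"rz":0,"claw":-1},
    {"x":-0.012,"y":0.006,"z":0.075,"rx":0,"ry":0,"rz":0,"claw":-1},
    {"x":-0.012,"y":0.006,"z":0.08,"rx":0,"ry":0,"rz":0,"claw":-1},
    {"x":-0.012,"y":0.006,"z":0.085,"rx":0,"ry":0,"rz":0,"claw":-1},
    {"x":-0.012,"y":0.006,"z":0.09,"rx":0,"ry":0,"rz":0,"claw":-1},
    {"x":-0.012,"y":0.006,"z":0.095,"rx":0,"ry":0,"rz":0,"claw":-1},
    {"x":-0.012,"y":0.006,"z":0.095,"rx":0,"ry":0,"rz":0,"claw":-1}
  ]
}}

```text
time: 4.58
ee_pos: [0.5933, 0.2255, 0.0435]
tool_rot: [[-0.036, -0.999, -0.0], [-0.999, 0.036, -0.0], [0.0, 0.0, -1.0]]
ft_force: [-2.7, -0.6, 2.9]
width: 0.0002
```

Call:
{"api": "send_rows", "payload": {
  "plan": [
    {"x":0,"y":0,"z":0.004,"rx":0,"ry":0,"rz":0,"claw":-1},
    {"x":0,"y":0,"z":0.008,"rx":0,"ry":0,"rz":0,"claw":-1},
    {"x":0,"y":0,"z":0.012,"rx":0,"ry":0,"rz":0,"claw":-1},
    {"x":0,"y":0,"z":0.012,"rx":0,"ry":0,"rz":0,"claw":-1}
  ]
}}

```text
time: 5.08
ee_pos: [0.5936, 0.2255, 0.0406]
tool_rot: [[-0.037, -0.999, 0.0], [-0.999, 0.037, -0.0], [0.0, -0.0, -1.0]]
ft_force: [-2.2, -2.3, 6.0]
width: 0.0008
```

Call:
{"api": "send_rows", "payload": {
  "plan": [
    {"x":0,"y":0,"z":0.003,"rx":0,"ry":0,"rz":0,"claw":-1},
    {"x":0,"y":0,"z":0.003,"rx":0,"ry":0,"rz":0,"claw":-1}
  ]
}}

```text
time: 5.32
ee_pos: [0.5936, 0.2255, 0.04]
tool_rot: [[-0.037, -0.999, 0.0], [-0.999, 0.037, -0.0], [0.0, -0.0, -1.0]]
ft_force: [-3.2, -2.0, 7.0]
width: 0.0007
```

Call:
{"api": "send_rows", "payload": {
  "plan": [
    {"x":0,"y":0,"z":-0.01,"rx":0,"ry":0,"rz":0,"claw":-1},
    {"x":0,"y":0,"z":-0.03,"rx":0,"ry":0,"rz":0,"claw":-1},
    {"x":0,"y":0,"z":-0.1,"rx":0,"ry":0,"rz":0,"claw":-1},
    {"x":0,"y":0,"z":-0.24,"rx":0,"ry":0,"rz":0,"claw":-1},
    {"x":0.2,"y":0.01,"z":-0.24,"rx":0,"ry":0,"rz":0,"claw":-1},
    {"x":0.4,"y":0.015,"z":-0.24,"rx":0,"ry":0,"rz":0,"claw":-1},
    {"x":0.6,"y":0.02,"z":-0.24,"rx":0,"ry":0,"rz":0,"claw":-1},
    {"x":0.8,"y":0.025,"z":-0.24,"rx":0,"ry":0,"rz":0,"claw":-1},
    {"x":0.91,"y":0.025,"z":-0.2,"rx":0,"ry":0,"rz":0,"claw":-1},
    {"x":0.91,"y":0.025,"z":-0.16,"rx":0,"ry":0,"rz":0,"claw":-1}
  ]
}}

```text
time: 6.58
ee_pos: [0.5796, -0.0047, 0.0801]
tool_rot: [[-0.041, -0.999, 0.002], [-0.999, 0.041, -0.001], [0.001, -0.002, -1.0]]
ft_force: [-0.4, 0.2, -0.8]
width: 0.0005
```

```bash
python3 - <<'E'
from h import *
from station import bot
s=bot.state();print(s["time"],s["ee_pos"],s["ft_force"],s["width"])
c=bot.camera("scene");cv2.imwrite("pics/s3.png",cv2.resize(c["pixels"][150:270,210:370],None,fx=4,fy=4))
d=pickle.load(open("c0.pkl","rb"))
print(np.abs(c["pixels"][228:262,285:355].astype(int)-d["scene"]["pixels"][228:262,285:355]).mean())
go([(.5865,-.0025,.06)],s["tool_rot"],s["ee_pos"])
E
```

```text
6.575 [ 0.57963687 -0.00470196  0.08008223] [-0.39025069  0.23923055 -0.82102207] 0.0004657501611727702
5.786554621848739
(0.5865, -0.0025, 0.06) [-0.01   -0.0269  0.0804]
```

View pics/s3.png

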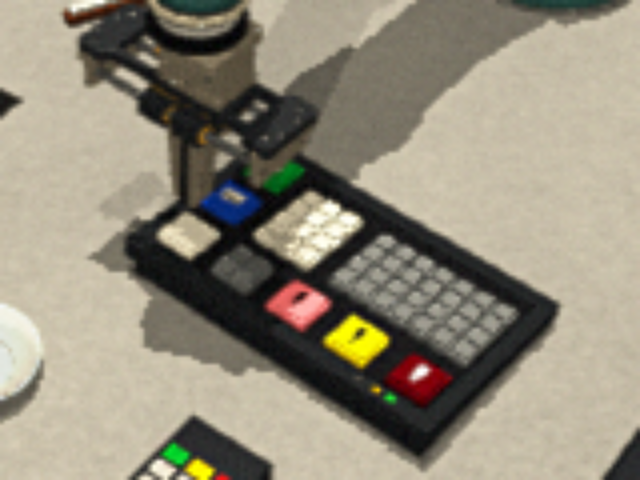

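The keyboard hasn't moved and the red key is back up. The subtotal key is next.

Call:
{"api": "send_rows", "payload": {
  "plan": [
    {"x":-0.01,"y":-0.027,"z":0,"rx":0,"ry":0,"rz":0,"claw":-1},
    {"x":-0.01,"y":-0.027,"z":0.06,"rx":0,"ry":0,"rz":0,"claw":-1},
    {"x":-0.01,"y":-0.027,"z":0.1,"rx":0,"ry":0,"rz":0,"claw":-1},
    {"x":-0.01,"y":-0.027,"z":0.12,"rx":0,"ry":0,"rz":0,"claw":-1},
    {"x":-0.01,"y":-0.027,"z":0.12,"rx":0,"ry":0,"rz":0,"claw":-1}
  ]
}}

```text
time: 7.25
ee_pos: [0.5852, 0.0008, 0.0489]
tool_rot: [[-0.036, -0.999, -0.001], [-0.999, 0.036, 0.0], [0.0, 0.001, -1.0]]
ft_force: [0.5, -1.0, 1.0]
width: 0.0006
```

Call:
{"api": "send_rows", "payload": {
  "plan": [
    {"x":0.01,"y":-0.004,"z":0.008,"rx":0,"ry":0,"rz":0,"claw":-1},
    {"x":0.01,"y":-0.004,"z":0.016,"rx":0,"ry":0,"rz":0,"claw":-1},
    {"x":0.01,"y":-0.004,"z":0.02,"rx":0,"ry":0,"rz":0,"claw":-1},
    {"x":0.01,"y":-0.004,"z":0.024,"rx":0,"ry":0,"rz":0,"claw":-1},
    {"x":0.01,"y":-0.004,"z":0.028,"rx":0,"ry":0,"rz":0,"claw":-1},
    {"x":0.01,"y":-0.004,"z":0.03,"rx":0,"ry":0,"rz":0,"claw":-1},
    {"x":0.01,"y":-0.004,"z":0.03,"rx":0,"ry":0,"rz":0,"claw":-1}
  ]
}}

```text
time: 8.12
ee_pos: [0.5873, -0.0024, 0.0425]
tool_rot: [[-0.037, -0.999, 0.002], [-0.999, 0.037, -0.001], [0.0, -0.002, -1.0]]
ft_force: [1.7, -2.8, 5.2]
width: 0.0006
```

Call:
{"api": "send_rows", "payload": {
  "plan": [
    {"x":0,"y":0,"z":0.004,"rx":0,"ry":0,"rz":0,"claw":-1},
    {"x":0,"y":0,"z":0.007,"rx":0,"ry":0,"rz":0,"claw":-1},
    {"x":0,"y":0,"z":0.007,"rx":0,"ry":0,"rz":0,"claw":-1}
  ]
}}

```text
time: 8.5
ee_pos: [0.5875, -0.0024, 0.0409]
tool_rot: [[-0.037, -0.999, 0.002], [-0.999, 0.037, -0.001], [0.001, -0.002, -1.0]]
ft_force: [1.1, -3.2, 7.0]
width: 0.0004
```

Call:
{"api": "send_rows", "payload": {
  "plan": [
    {"x":0,"y":0,"z":-0.01,"rx":0,"ry":0,"rz":0,"claw":-1},
    {"x":0,"y":0,"z":-0.04,"rx":0,"ry":0,"rz":0,"claw":-1},
    {"x":0,"y":0,"z":-0.14,"rx":0,"ry":0,"rz":0,"claw":-1},
    {"x":0,"y":0.08,"z":-0.14,"rx":0,"ry":0,"rz":0,"claw":-1},
    {"x":0,"y":0.16,"z":-0.14,"rx":0,"ry":0,"rz":0,"claw":-1},
    {"x":0,"y":0.23,"z":-0.12,"rx":0,"ry":0,"rz":0,"claw":-1},
    {"x":0,"y":0.23,"z":-0.08,"rx":0,"ry":0,"rz":0,"claw":-1},
    {"x":0,"y":0.23,"z":-0.08,"rx":0,"ry":0,"rz":0,"claw":-1}
  ]
}}

```text
time: 9.5
ee_pos: [0.5288, 0.0005, 0.0594]
tool_rot: [[-0.036, -0.999, -0.002], [-0.999, 0.036, 0.0], [-0.0, 0.002, -1.0]]
ft_force: [0.3, -0.4, 0.1]
width: 0.0005
```

```bash
python3 - <<'E'
from h import *
from station import bot
s=bot.state();print(s["time"],s["ee_pos"],s["ft_force"],s["width"])
c=bot.camera("scene");cv2.imwrite("pics/s4.png",cv2.resize(c["pixels"][150:270,210:370],None,fx=4,fy=4))
go([(.53,-.0005,.045)],s["tool_rot"],s["ee_pos"])
E
```

```text
9.5 [5.28779810e-01 5.04040374e-04 5.93828752e-02] [ 0.33580516 -0.3871085   0.07398696] 0.00048680849203600664
(0.53, -0.0005, 0.045) [ 0.0039 -0.0051  0.0575]
```

View pics/s4.png

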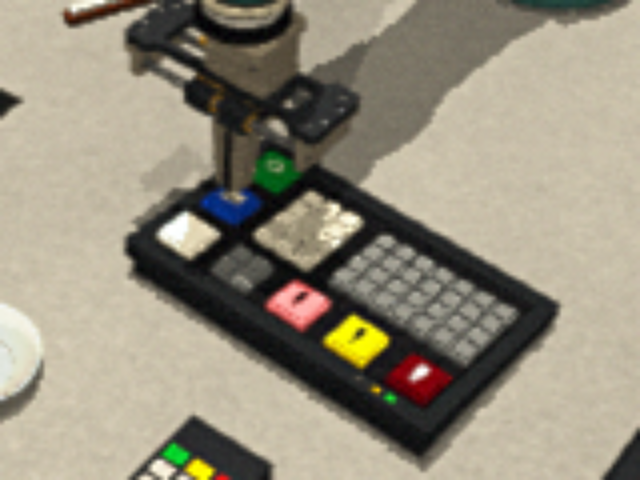

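The white key is up again, and the tips are above the blue key at about (232,195) in the crop. I'll press the card key.

Call:
{"api": "send_rows", "payload": {
  "plan": [
    {"x":0.004,"y":-0.004,"z":0.03,"rx":0,"ry":0,"rz":0,"claw":-1},
    {"x":0.004,"y":-0.004,"z":0.055,"rx":0,"ry":0,"rz":0,"claw":-1},
    {"x":0.004,"y":-0.004,"z":0.065,"rx":0,"ry":0,"rz":0,"claw":-1},
    {"x":0.004,"y":-0.004,"z":0.073,"rx":0,"ry":0,"rz":0,"claw":-1},
    {"x":0.004,"y":-0.004,"z":0.079,"rx":0,"ry":0,"rz":0,"claw":-1},
    {"x":0.004,"y":-0.004,"z":0.084,"rx":0,"ry":0,"rz":0,"claw":-1},
    {"x":0.004,"y":-0.004,"z":0.088,"rx":0,"ry":0,"rz":0,"claw":-1},
    {"x":0.004,"y":-0.004,"z":0.088,"rx":0,"ry":0,"rz":0,"claw":-1}
  ]
}}

```text
time: 10.55
ee_pos: [0.5303, -0.0008, 0.0386]
tool_rot: [[-0.036, -0.999, 0.001], [-0.999, 0.036, -0.0], [0.0, -0.001, -1.0]]
ft_force: [-1.5, -1.0, 4.4]
width: 0.0004
```

Call:
{"api": "send_rows", "payload": {
  "plan": [
    {"x":0,"y":0,"z":0.004,"rx":0,"ry":0,"rz":0,"claw":-1},
    {"x":0,"y":0,"z":0.008,"rx":0,"ry":0,"rz":0,"claw":-1},
    {"x":0,"y":0,"z":0.011,"rx":0,"ry":0,"rz":0,"claw":-1},
    {"x":0,"y":0,"z":0.011,"rx":0,"ry":0,"rz":0,"claw":-1}
  ]
}}

```text
time: 11.05
ee_pos: [0.5305, -0.0008, 0.0359]
tool_rot: [[-0.036, -0.999, 0.001], [-0.999, 0.036, -0.0], [0.0, -0.001, -1.0]]
ft_force: [-0.0, 0.1, 5.8]
width: 0.0003
```

Call:
{"api": "send_rows", "payload": {
  "plan": [
    {"x":0,"y":0,"z":0.004,"rx":0,"ry":0,"rz":0,"claw":-1},
    {"x":0,"y":0,"z":0.004,"rx":0,"ry":0,"rz":0,"claw":-1}
  ]
}}

```text
time: 11.3
ee_pos: [0.5306, -0.0008, 0.035]
tool_rot: [[-0.036, -0.999, 0.001], [-0.999, 0.036, -0.0], [0.0, -0.001, -1.0]]
ft_force: [-1.3, 0.7, 6.6]
width: 0.0008
```

Call:
{"api": "send_rows", "payload": {
  "plan": [
    {"x":0,"y":0,"z":-0.01,"rx":0,"ry":0,"rz":0,"claw":-1},
    {"x":0,"y":0,"z":-0.04,"rx":0,"ry":0,"rz":0,"claw":-1},
    {"x":0,"y":0,"z":-0.14,"rx":0,"ry":0,"rz":0,"claw":-1},
    {"x":0,"y":0,"z":-0.34,"rx":0,"ry":0,"rz":0,"claw":-1},
    {"x":0,"y":0,"z":-0.54,"rx":0,"ry":0,"rz":0,"claw":-1},
    {"x":0,"y":0.2,"z":-0.6,"rx":0,"ry":0,"rz":0,"claw":-1},
    {"x":0,"y":0.4,"z":-0.6,"rx":0,"ry":0,"rz":0,"claw":-1},
    {"x":0,"y":0.4,"z":-0.6,"rx":0,"ry":0,"rz":0,"claw":-1},
    {"x":0,"y":0.4,"z":-0.6,"rx":0,"ry":0,"rz":0,"claw":-1}
  ]
}}

```text
time: 12.42
ee_pos: [0.4308, 0.0026, 0.1849]
tool_rot: [[-0.037, -0.999, 0.001], [-0.999, 0.037, -0.0], [0.0, -0.001, -1.0]]
ft_force: [1.1, -0.7, 0.3]
width: 0.0002
```

```bash
python3 - <<'E'
from h import *
from station import bot
s=bot.state();print(s["time"],s["ee_pos"],s["ft_force"],s["width"])
c=bot.camera("scene");cv2.imwrite("pics/s5.png",c["pixels"])
d=pickle.load(open("c0.pkl","rb"))["scene"]["pixels"]
df=np.abs(c["pixels"].astype(int)-d).max(2).astype(np.uint8); cv2.imwrite("pics/df.png",np.hstack([c["pixels"][100:340,100:400],cv2.cvtColor(df,8)[100:340,100:400]]))
E
```

```text
12.425 [0.43081543 0.00258191 0.18488673] [ 1.10569903 -0.724245    0.32367887] 0.0001959173063330705
```

View pics/df.png

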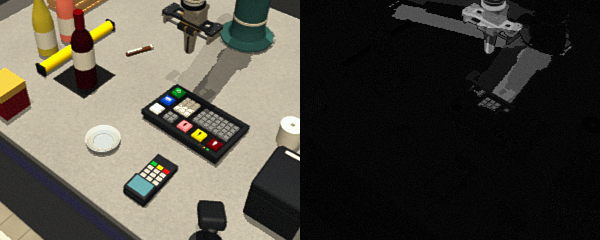

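The difference image shows only the arm and its shadow; nothing on the counter has moved, and the arm is clear. I'm handing in the job.

```bash
python3 -c "
from station import bot
print(bot.hand_in())"
```

```text
the job is handed in; nothing more can be done
None
```

I rang up the bottle on the mat, which is red wine. I tapped the dark red key, then the white subtotal key, then the blue card key, and handed the job in at about 12.4 s.

- **Presses:** the downward force reached about 7.0 N, 7.0 N and 6.6 N. By the key's spring figures (registers at 4.2 N, hard stop at 8.7 N) each key should have gone down roughly 5–6 mm. I inferred this from force and tip height, because key travel can't be read directly.
- **Key release:** I lifted the fingers well clear (2 cm or more) between presses. Pictures showed the red and white keys up again before I moved on.
- **Last check:** the final picture against the first shows only the arm and its shadow changed. The keyboard, bottles and other things have not visibly moved, and the arm stands clear at 18 cm height.
- **Disagreement:** the first measurements from the two cameras differed by up to 7 mm. The top view missed most of the pink key, and the scene view took in the keys' far sides. I aimed between the two, well inside the 32 mm key tops, and a picture before the red and blue presses showed the fingertips over the key.
- **Refused call:** my first move call was refused because some fields were missing. It moved nothing.

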